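# Line up two candle tins against the labelling stop

## Robot

A 6-joint arm with a two-finger parallel gripper is mounted at the origin on the work surface. World frame = base frame: x ahead of the robot, y to its left, z up, the work surface at z = 0. Lengths are in m, angles in degrees, forces in N, time in s.
With the tool pointing down it reaches from about 0.35 to 0.875 m from the base axis. Payload 4.2 kg.
Tool frame: the origin (TCP) lies on the centre line of the jaws, within the pads' length; the fingertips stand r.tip_extent ahead of it and the grasp point (between the pads) lies 11 mm behind it (r.tip_extent is the distance from the TCP to the fingertips, in m); z points along the fingers, y is the line along which they close (so a half turn about z gives the same grasp; the last joint's range is limited). The gripper opens to 87 mm and grips with 3 to 60 N. Pads are 19 mm wide; open, the fingers measure 117 mm over their backs; the gripper's body (75 mm by 190 mm) begins 51 mm behind the grasp point.
Start: joints at [85.061, 22.042, 0.453, 0, -68.411, -14.817], TCP at [0.211, 0.588, 0.231] pointing down, gripper open.
Joint ranges: [-179.83, 179.83], [-69.29, 118.12], [-61.27, 80.66], [-181.25, 117.63], [-171.15, -9.14], [-177.46, 177.46]. Speed limits (degrees/s): [159.86, 159.86, 180, 180, 180, 180].

## Interface

Orientations are given as a 3x3 rotation matrix whose columns are the frame's x, y, z axes.
In Python, from station import r gives the robot as it stands.
- The arm moves only by the shell command python3 -m jog 'ROWS'. ROWS is text: rows parted by semicolons, each of 5 numbers parted by spaces: the opening, from 0 (shut) to 1 (fully open), then the shift along the world's x, y, z in mm, then the turn about the world's z in degrees. In form: hand dx dy dz roll; .... A call has 1 to 5 rows; each row shifts and turns the commanded pose from where the row before left it; what a row does not reach is not made up. A row lasts 1/8 s, in which the tool goes at most 62.5 mm and 10.7 degrees, less where a joint would pass 70% of its speed; a pose out of reach is approached as far as the arm can. A call is refused whole if a number of a shift passes 62.5 or a number of a turn 10.7, either way. A call with a gripper value outside its range is refused whole. The fingers move at their own pace and stop on an object; the grip force is fixed at half the most. Time passes only in rows, so rows that do not move let the fingers close. It gives the time, the measured TCP pose, the force, the opening and the grip force at its end, in the units of the state.
- r.sense(): the state, without advancing time (a new reading comes with each control period).
- r.capture(name): name is "scene" or "top"; returns a dict with "pixels" (384x512x3 uint8, red, green, blue), "fovy" (degrees; the focal length in pixels is half the picture's height over the tangent of half this angle, whatever the lens; pixels are square), "cx", "cy" (the principal point, pixels), "k1" (the pictures are not rectified: a ray, as slopes to the right and down, at radius r is drawn at 1 + k1 r^2 times it, then the intrinsics apply), "origin" and "orientation" of the camera in the world. Camera axes: x right, y down, z forward; pixel columns grow to the right and rows downward; lengths in m; the calibration is good to about 2 mm. A picture is of the moment at which its call begins. There is no depth.
- r.finish_job(): hands the job in; it is judged then, once.
The state is a dict: "time_s": time; "joints": joint angles; "joint_velocities": joint speeds; "effort": joint torques, N m; "tcp_pos": TCP position; "ee_rot": TCP orientation; "wrist_force": force on the tool from outside, world axes, zero at the start; "moment": the same for the moment, N m; "gripper_width": opening from 0.0 (shut) to 1.0 (fully open); "gripper_force": force on a finger pad.
Only numpy, scipy, OpenCV 4.12 (cv2) and the standard library are available. Lean on these libraries where they do the work, as an engineer would, in place of code of your own. Each camera call takes 0.05 s, during which the arm holds its last target. There are 200 camera calls.

## Task

Push the two open candle tins along the table, without lifting or tipping them, until both touch the wooden stop, one on each blue card and not sticking out past the card's left or right edge. Either candle may take either card. Leave the lidded tin, the twine and the scissors where they are.

Things in the scene. Friction and masses are not known exactly. Their poses are not given: they have to be found in the camera images.
- candle_a: round candle tin without a lid, cream wax and a small wooden wick on top, paper label band; 90 mm diameter, rim 52 mm high, wick tip 64 mm above the table (wick 12 x 3 mm), about 0.18 to 0.36 kg, slides on the table; too wide to grip. Origin: centre of its underside, z up. Same as candle_b.
- candle_b: round candle tin without a lid, cream wax and a small wooden wick on top, paper label band; 90 mm diameter, rim 52 mm high, wick tip 64 mm above the table (wick 12 x 3 mm), about 0.18 to 0.36 kg, slides on the table; too wide to grip. Origin: centre of its underside, z up. Same as candle_a.
- lidded_tin: tin of the same size and label but closed by a dark metal lid: 93 mm diameter over the lid, 58 mm high; stands in the same row as the candles in any of the three places; must stay. Origin: centre of its underside.
- stop: light wooden bar fixed to the table, 320 long, 22 thick, 28 mm high, turned up to 10 degrees. Origin: at table height, middle of its near face (towards the robot); x points into the bar, away from the robot (the pushing direction), y along it to the left. The three tins start in a row before it, centres 160 to 205 mm from that face, at least 120 mm apart.
- mark_left (a point): left blue card: the point for a tin's origin, touching the stop midway across the card: 45 mm from the stop's near face, 70 mm left of its middle; axes as the stop's. Card flush with the table (no edge to catch), 114 mm wide along the stop, 100 mm deep, white cross; a tin has 12 mm to spare on either side.
- mark_right (a point): the same on the right blue card, 70 mm right of the stop's middle.
- twine: ball of brown twine on a cardboard core, loose, 62 mm diameter, 64 mm high, standing well to the left of the tins; must stay. Origin: centre of its underside.
- scissors: scissors with black loops, loose, lying flat, about 175 x 75 x 9 mm, well to the right of the tins; must stay. Origin: at the pivot, at table height, x towards the blade tips.

How it is judged (in metres and radians):
At the end, for the whole second after the job is handed in: One open candle tin at each mark: within 3 mm of touching the stop, within 13 mm of the middle of its card along the stop, standing flat on the table and at rest; the lidded tin, twine and scissors within 12 mm of where they began ((((x of candle_a in the frame of mark_left between -0.003 and 0.006 m and y of candle_a in the frame of mark_left between -0.013 and 0.013 m) and (x of candle_b in the frame of mark_right between -0.003 and 0.006 m and y of candle_b in the frame of mark_right between -0.013 and 0.013 m)) or ((x of candle_a in the frame of mark_right between -0.003 and 0.006 m and y of candle_a in the frame of mark_right between -0.013 and 0.013 m) and (x of candle_b in the frame of mark_left between -0.003 and 0.006 m and y of candle_b in the frame of mark_left between -0.013 and 0.013 m))) and height (world z) of each of candle_a, candle_b below 0.004 m and angle between each of candle_a, candle_b's own z axis and vertical below 0.06 rad and linear speed of each of candle_a, candle_b below 0.01 m/s and not (distance of any of lidded_tin, twine, scissors from where it was at the start of the episode above 0.012 m)).
It fails at once if an open candle tin is lifted (more than 8 mm) (height (world z) of any of candle_a, candle_b above 0.008 m).
It fails at once if a candle or the lidded tin is tipped (more than 0.2 rad) (angle between any of candle_a, candle_b, lidded_tin's own z axis and vertical above 0.2 rad).
It fails at once if the lidded tin, twine or scissors are displaced by more than 12 mm (distance of any of lidded_tin, twine, scissors from where it was at the start of the episode above 0.012 m).
It also fails if it takes over 46 s, if anything falls off the work surface, if the arm or the gripper's body presses on something with over 40 N, if the wrist force passes 120 N, or if a joint passes its speed limit or range.

## Working session

There is one attempt and no reset: what is moved stays moved. The work goes in short steps, Python scripts to look and compute and a shell command to move; the robot and the scene stay as the last step left them, time stands still between calls to the robot, and variables do not carry over. Pictures are saved under pics/ and viewed, at most 10 in all, crops included, and the job is handed in when it is done.

```bash
mkdir -p pics; cat > h.py <<'E'
import numpy as np, cv2
from station import r
def cap(n,f=None):
    c=r.capture(n)
    if f: cv2.imwrite('pics/'+f,c['pixels'][:,:,::-1])
    return c
def ray(c,uv,z):
    h=c['pixels'].shape[0]; f=h/2/np.tan(np.radians(c['fovy'])/2)
    K=np.array([[f,0,c['cx']],[0,f,c['cy']],[0,0,1.]])
    p=cv2.undistortPoints(np.array(uv,float).reshape(-1,1,2),K,np.array([c['k1'],0,0,0.]))[:,0]
    # (cv2 model: distorted = p*(1+k1 r^2))
    d=np.c_[p,np.ones(len(p))]@np.array(c['orientation']).T; o=np.array(c['origin'])
    return (o+d*((z-o[2])/d[:,2])[:,None])[:,:2]
E
python3 - <<'E'
from h import *
for n in('top','scene'):
    c=cap(n,n+'0.png'); print(n,c['fovy'],c['cx'],c['cy'],c['k1'],c['origin'],np.round(c['orientation'],3).tolist())
s=r.sense(); print(s['tcp_pos'],s['ee_rot'],r.tip_extent,s['wrist_force'],s['time_s'])
E
```

```text
top 46.84850635731956 260.9187215084991 192.88594891482296 -0.11949066045477967 [0.3831757  0.00962757 1.40283894] [[0.023, -0.991, 0.135], [-1.0, -0.024, -0.012], [0.015, -0.135, -0.991]]
scene 56.41464103663376 259.5545775091654 188.51931979620474 -0.09054042698985057 [ 1.25050426 -0.4483234   0.75950196] [[0.57, 0.538, -0.621], [0.822, -0.387, 0.418], [-0.015, -0.749, -0.663]]
[0.21103451 0.58773893 0.22957647] [[ 9.41105621e-01 -3.38112237e-01 -5.70263526e-04]
 [-3.38112705e-01 -9.41103767e-01 -1.87063398e-03]
 [ 9.58070877e-05  1.95327750e-03 -9.99998088e-01]] 0.008 [-0.00841547 -0.47378794 -0.02273354] 0.1
```

View pics/top0.png

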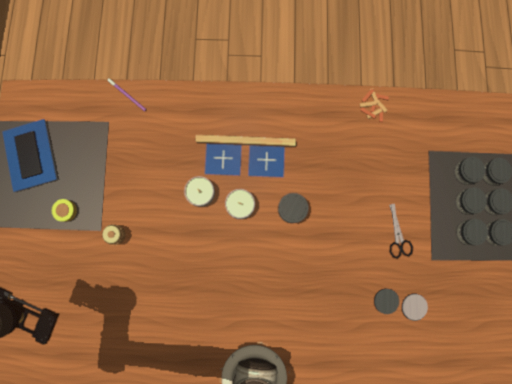

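View pics/scene0.png

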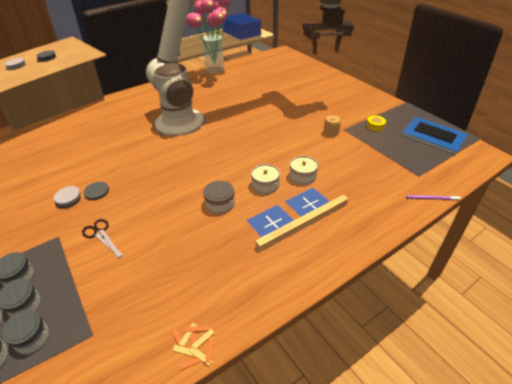

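The top view shows the open candles at about (200,191) and (240,204), and the lidded tin at (293,208). The cards are at (223,158) and (267,160), and the stop runs from (196,138) to (295,142). The twine (112,234) and scissors (400,230) are well clear.

```bash
cat >> h.py <<'E'
def blobs(m,amin):
    cs,_=cv2.findContours(m.astype(np.uint8),cv2.RETR_EXTERNAL,cv2.CHAIN_APPROX_NONE)
    return [k[:,0].astype(float) for k in cs if cv2.contourArea(k)>amin]
def masks(c):
    h=cv2.cvtColor(c['pixels'],cv2.COLOR_RGB2HSV).astype(int); H,S,V=h[...,0],h[...,1],h[...,2]
    return dict(blue=(H>100)&(H<130)&(S>120)&(V>60),cream=(H>18)&(H<45)&(S<130)&(V>150),
      wood=(H>15)&(H<30)&(S>100)&(V>140))
def box(m,w):
    o=np.zeros_like(m); x0,y0,x1,y1=w; o[y0:y1,x0:x1]=m[y0:y1,x0:x1]; return o
WIN={'top':(170,125,320,240),'scene':(190,140,360,255)}
def candles(c,n,z=0.05):
    out=[]
    for k in blobs(box(masks(c)['cream'],WIN[n]),60):
        w=ray(c,cv2.convexHull(k.astype(np.float32))[:,0],z); p,rr=cv2.minEnclosingCircle(w.astype(np.float32)*1000); out.append((np.round(p,1).tolist(),round(rr,1)))
    return out
E
python3 - <<'E'
from h import *
for n in('top','scene'):
    c=cap(n); m=masks(c); print(n,'candles',candles(c,n,0.048))
    for k in blobs(box(m['blue'],WIN[n]),150):
        print(' card',[np.round(x,1) for x in cv2.minAreaRect((ray(c,k,0)*1000).astype(np.float32))])
    for k in blobs(box(m['wood'],WIN[n]),100):
        for z in (0,.028): print(' wood',z,[np.round(x,1) for x in cv2.minAreaRect((ray(c,k,z)*1000).astype(np.float32))])
    v=cv2.cvtColor(c['pixels'],cv2.COLOR_RGB2HSV); 
    d=(v[...,1]<90)&(v[...,2]<110)
    for k in blobs(box(d,WIN[n]),100):
        for z in(.03,.058):print(' dark',z,np.round(cv2.minAreaRect((ray(c,k,z)*1000).astype(np.float32))[:2],1).tolist())
E
```

```text
top candles [([534.5, 58.0], 43.8), ([570.1, 185.3], 44.1), ([731.8, 44.4], 154.2)]
 card [array([679.6, -21. ]), array([ 92.4, 103.1]), np.float64(0.9)]
 card [array([682. , 119.1]), array([103.4,  90.5]), np.float64(88.9)]
 wood 0 [array([748.7,  48.7]), array([326. ,  24.3]), np.float64(89.1)]
 wood 0.028 [array([741.4,  48. ]), array([319.5,  23.8]), np.float64(89.1)]
 dark 0.03 [[525.9, -107.7], [87.9, 87.7]]
 dark 0.058 [[523.0, -105.3], [86.1, 85.9]]
scene candles [([757.3, 7.9], 128.3), ([533.7, 56.9], 42.9), ([570.1, 183.8], 43.0)]
 wood 0 [array([723.6,  63. ]), array([335.3,  28.2]), np.float64(88.9)]
 wood 0.028 [array([743. ,  44.1]), array([322.9,  27.1]), np.float64(88.9)]
```

```bash
python3 -m jog '0.74 25 -50 0 9.4; 0.74 25 -50 0 9.4; 0.74 25 -50 0 0; 0.74 25 -50 0 0; 0.74 25 -50 0 0'; python3 -m jog '0.74 25 -50 0 0; 0.74 25 -50 0 0; 0.74 25 -50 0 0; 0.74 25 -50 0 0; 0.74 25 -50 0 0'
```

```text
time_s: 0.82
tcp_pos: [0.3367, 0.3364, 0.2306]
ee_rot: [[1.0, -0.016, 0.0], [-0.016, -1.0, 0.0], [0.0, -0.0, -1.0]]
wrist_force: [-0.0, 0.3, 0.3]
gripper_width: 0.743
gripper_force: 0.0
time_s: 1.45
tcp_pos: [0.4617, 0.0865, 0.2308]
ee_rot: [[1.0, -0.016, 0.001], [-0.016, -1.0, 0.0], [0.001, -0.0, -1.0]]
wrist_force: [0.3, 0.5, 0.8]
gripper_width: 0.739
gripper_force: 0.0
```

```bash
python3 -m jog '0.74 15 -29 0 0; 0.74 0 0 -50 0; 0.74 0 0 -50 0; 0.74 0 0 -50 0; 0.74 0 0 -20 0';  python3 -m jog '0.74 0 0 -20 0; 0.74 0 0 -12 0; 0.74 0 0 -12 0; 0.74 0 0 0 0'
```

```text
time_s: 2.08
tcp_pos: [0.4743, 0.0583, 0.0578]
ee_rot: [[1.0, -0.017, -0.005], [-0.017, -1.0, -0.002], [-0.005, 0.002, -1.0]]
wrist_force: [0.5, 1.0, 0.9]
gripper_width: 0.74
gripper_force: 0.0
time_s: 2.58
tcp_pos: [0.4759, 0.059, 0.016]
ee_rot: [[1.0, -0.017, -0.001], [-0.017, -1.0, -0.001], [-0.001, 0.001, -1.0]]
wrist_force: [0.1, 0.1, 0.0]
gripper_width: 0.739
gripper_force: 0.0
```

```bash
python3 - <<'E'
from h import *
cap('scene','s1.png'); cap('top','t1.png')
E
python3 -c "
import cv2,numpy as np
a=cv2.imread('pics/s1.png')[110:270,170:390];b=cv2.imread('pics/t1.png')[110:270,150:370]
cv2.imwrite('pics/c1.png',np.hstack([cv2.resize(a,(400,290)),cv2.resize(b,(400,290))]))"
```

```text
(no output)
```

View pics/c1.png

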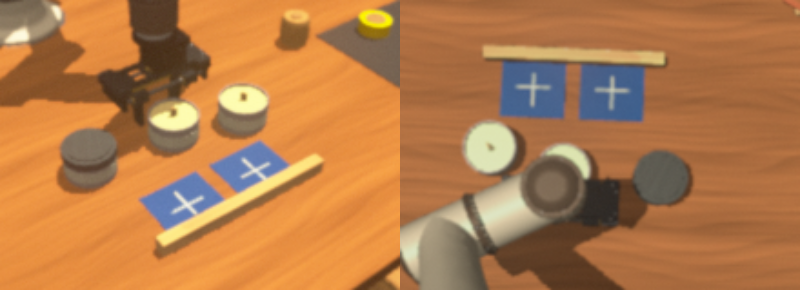

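The gripper stands behind candle A with its fingers clear of both neighbouring tins. Next I push slowly along the diagonal.

```bash
python3 -m jog '0.74 6 -1 0 0; 0.74 6 0 0 0; 0.74 6 0 0 0; 0.74 8 0 0 0; 0.74 10 -4 0 0'; python3 -m jog '0.74 10 -6 0 0; 0.74 10 -6 0 0; 0.74 10 -6 0 0; 0.74 10 -6 0 0; 0.74 10 -6 0 0'; python3 -m jog '0.74 10 -6 0 0; 0.74 10 -6 0 0; 0.74 10 -6 0 0; 0.74 10 -6 0 0; 0.74 10 -6 0 0'; python3 - <<'E'
from h import *
for n in('top','scene'): print(candles(cap(n),n,.048))
E
```

```text
time_s: 3.3
tcp_pos: [0.5121, 0.0541, 0.0165]
ee_rot: [[1.0, -0.016, -0.001], [-0.016, -1.0, -0.0], [-0.001, 0.0, -1.0]]
wrist_force: [-2.8, 0.6, 1.9]
gripper_width: 0.742
gripper_force: 2.0
time_s: 3.92
tcp_pos: [0.5628, 0.0237, 0.0165]
ee_rot: [[1.0, -0.017, -0.0], [-0.017, -1.0, -0.0], [-0.0, 0.0, -1.0]]
wrist_force: [-2.0, 1.8, 1.0]
gripper_width: 0.74
gripper_force: 1.9
time_s: 4.55
tcp_pos: [0.6128, -0.0062, 0.0165]
ee_rot: [[1.0, -0.017, -0.0], [-0.017, -1.0, -0.0], [-0.0, 0.0, -1.0]]
wrist_force: [-2.2, 1.3, 0.3]
gripper_width: 0.74
gripper_force: 1.9
[([436.8, 179.6], 45.3), ([569.0, 186.3], 117.8), ([655.7, 71.9], 59.7), ([730.5, -76.9], 33.3), ([737.3, 99.5], 99.1)]
[([755.6, 29.2], 150.2), ([656.4, -7.7], 42.0), ([570.1, 183.1], 43.4)]
```

```bash
python3 -m jog '0.74 7 -5 0 0; 0.74 7 -5 0 0; 0.74 6 -3 0 0; 0.74 3 0 0 0; 0.74 2 0 0 0';  python3 -m jog '0.74 1 0 0 0; 0.74 1 0 0 0'; python3 - <<'E'
from h import *
for n in('scene',): print(candles(cap(n),n,.048))
E
```

```text
time_s: 5.28
tcp_pos: [0.637, -0.0191, 0.0164]
ee_rot: [[1.0, -0.017, -0.001], [-0.017, -1.0, -0.0], [-0.001, 0.0, -1.0]]
wrist_force: [-2.1, -0.1, 0.0]
gripper_width: 0.74
gripper_force: 1.3
time_s: 5.52
tcp_pos: [0.6391, -0.0188, 0.0165]
ee_rot: [[1.0, -0.017, -0.0], [-0.017, -1.0, -0.0], [-0.0, 0.0, -1.0]]
wrist_force: [-2.6, -0.8, 0.1]
gripper_width: 0.743
gripper_force: 1.2
[([681.2, -20.0], 41.9), ([752.3, 28.4], 149.2), ([570.1, 183.0], 43.4)]
```

Advance in 1 mm steps until it contacts the stop.

```bash
python3 -m jog '0.74 1 0 0 0; 0.74 1 0 0 0';  python3 -m jog '0.74 1 0 0 0; 0.74 0 0 0 0'; python3 -m jog '0.74 1 0 0 0; 0.74 0 0 0 0'
```

```text
time_s: 5.82
tcp_pos: [0.6413, -0.0187, 0.0165]
ee_rot: [[1.0, -0.017, 0.0], [-0.017, -1.0, 0.0], [0.0, -0.0, -1.0]]
wrist_force: [-1.8, 0.3, -0.7]
gripper_width: 0.743
gripper_force: 1.1
time_s: 6.08
tcp_pos: [0.6425, -0.0187, 0.0165]
ee_rot: [[1.0, -0.017, 0.0], [-0.017, -1.0, 0.0], [0.0, -0.0, -1.0]]
wrist_force: [0.0, 0.8, -0.6]
gripper_width: 0.739
gripper_force: 0.9
time_s: 6.32
tcp_pos: [0.6429, -0.0188, 0.0165]
ee_rot: [[1.0, -0.017, -0.001], [-0.017, -1.0, -0.0], [-0.001, 0.0, -1.0]]
wrist_force: [-1.8, -0.4, -0.2]
gripper_width: 0.743
gripper_force: 1.4
```

```bash
python3 -m jog '0.74 1 0 0 0; 0.74 0 0 0 0';  python3 -m jog '0.74 1 0 0 0; 0.74 0 0 0 0'; python3 - <<'E'
from h import *
for n in('scene',): print(candles(cap(n),n,.048))
E
```

```text
time_s: 6.58
tcp_pos: [0.643, -0.0188, 0.0164]
ee_rot: [[1.0, -0.017, -0.003], [-0.017, -1.0, -0.0], [-0.003, 0.0, -1.0]]
wrist_force: [-6.6, 0.2, 1.0]
gripper_width: 0.742
gripper_force: 2.4
time_s: 6.82
tcp_pos: [0.6431, -0.0189, 0.0164]
ee_rot: [[1.0, -0.017, -0.005], [-0.017, -1.0, -0.0], [-0.005, 0.0, -1.0]]
wrist_force: [-6.5, 2.0, 2.7]
gripper_width: 0.737
gripper_force: 3.2
[([752.9, -93.8], 27.4), ([685.4, -19.5], 41.7), ([758.9, 67.1], 110.4), ([570.1, 183.0], 43.4)]
```

```bash
python3 -m jog '0.74 -5 0 0 0; 0.74 -15 0 0 0; 0.74 -20 0 0 0; 0.74 0 0 50 0; 0.74 0 0 50 0'; python3 -m jog '0.74 -24 50 0 0; 0.74 -24 50 0 0; 0.74 -24 50 0 0; 0.74 -24 53 0 0; 0.74 0 0 0 0'
```

```text
time_s: 7.5
tcp_pos: [0.6064, -0.0188, 0.1181]
ee_rot: [[1.0, -0.016, 0.003], [-0.016, -1.0, -0.0], [0.003, 0.0, -1.0]]
wrist_force: [1.0, 0.5, 0.1]
gripper_width: 0.743
gripper_force: 0.0
time_s: 8.12
tcp_pos: [0.5095, 0.1882, 0.1177]
ee_rot: [[1.0, -0.011, 0.004], [-0.011, -1.0, 0.003], [0.004, -0.003, -1.0]]
wrist_force: [0.3, -0.1, 0.2]
gripper_width: 0.739
gripper_force: 0.0
```

```bash
python3 -m jog '0.74 0 0 -40 0; 0.74 0 0 -30 0; 0.74 0 0 -20 0; 0.74 0 0 -11 0; 0.74 0 0 0 0'; python3 - <<'E'
from h import *
for n in('scene','top'): print(candles(cap(n),n,.048))
E
```

```text
time_s: 8.75
tcp_pos: [0.5097, 0.1839, 0.0153]
ee_rot: [[1.0, -0.017, 0.0], [-0.017, -1.0, -0.0], [0.0, 0.0, -1.0]]
wrist_force: [0.5, 0.4, 1.1]
gripper_width: 0.738
gripper_force: 0.0
[([753.7, -97.9], 23.6), ([683.4, -19.3], 43.0), ([752.8, 63.7], 109.1), ([570.5, 183.2], 43.0)]
[([579.0, 179.4], 40.8), ([730.2, 44.3], 154.3)]
```

```bash
python3 -m jog '0.74 6 0 0 0; 0.74 6 0 0 0; 0.74 6 0 0 0; 0.74 8 -2 0 0; 0.74 10 -6 0 0'; python3 -m jog '0.74 10 -6 0 0; 0.74 10 -6 0 0; 0.74 10 -6 0 0; 0.74 10 -6 0 0; 0.74 10 -6 0 0'; python3 -m jog '0.74 10 -6 0 0; 0.74 10 -6 0 0; 0.74 10 -6 0 0; 0.74 8 -4 0 0; 0.74 6 -3 0 0'; python3 - <<'E'
from h import *
for n in('scene',): print(candles(cap(n),n,.048))
E
```

```text
time_s: 9.48
tcp_pos: [0.5456, 0.1762, 0.0156]
ee_rot: [[1.0, -0.016, -0.0], [-0.016, -1.0, 0.0], [-0.0, -0.0, -1.0]]
wrist_force: [-1.0, 2.3, 1.0]
gripper_width: 0.74
gripper_force: 1.2
time_s: 10.1
tcp_pos: [0.5958, 0.1457, 0.0156]
ee_rot: [[1.0, -0.017, -0.0], [-0.017, -1.0, -0.0], [-0.0, 0.0, -1.0]]
wrist_force: [-1.9, 1.0, 1.4]
gripper_width: 0.743
gripper_force: 1.4
time_s: 10.72
tcp_pos: [0.6396, 0.1209, 0.0155]
ee_rot: [[1.0, -0.017, -0.0], [-0.017, -1.0, -0.0], [-0.0, 0.0, -1.0]]
wrist_force: [-2.8, 1.3, 2.8]
gripper_width: 0.741
gripper_force: 1.6
[([752.9, -94.8], 26.5), ([683.5, -19.7], 42.9), ([755.0, 54.9], 119.7), ([682.2, 120.0], 41.4)]
```

```bash
python3 -m jog '0.74 1 0 0 0; 0.74 1 0 0 0; 0.74 1 0 0 0; 0.74 1 0 0 0; 0.74 0 0 0 0';  python3 -m jog '0.74 1 0 0 0; 0.74 0 0 0 0'; python3 -m jog '0.74 1 0 0 0; 0.74 0 0 0 0'; python3 -m jog '0.74 1 0 0 0; 0.74 0 0 0 0'
```

```text
time_s: 11.4
tcp_pos: [0.6434, 0.1214, 0.0154]
ee_rot: [[1.0, -0.016, 0.0], [-0.016, -1.0, 0.0], [0.0, -0.0, -1.0]]
wrist_force: [-0.5, 0.7, -0.0]
gripper_width: 0.743
gripper_force: 0.7
time_s: 11.65
tcp_pos: [0.6444, 0.1214, 0.0155]
ee_rot: [[1.0, -0.017, 0.0], [-0.017, -1.0, 0.0], [0.0, -0.0, -1.0]]
wrist_force: [-0.8, 0.1, -0.1]
gripper_width: 0.744
gripper_force: 0.7
time_s: 11.9
tcp_pos: [0.6452, 0.1213, 0.0155]
ee_rot: [[1.0, -0.017, -0.0], [-0.017, -1.0, 0.0], [-0.0, -0.0, -1.0]]
wrist_force: [-1.2, -0.2, 0.0]
gripper_width: 0.737
gripper_force: 0.9
time_s: 12.15
tcp_pos: [0.6454, 0.1211, 0.0154]
ee_rot: [[1.0, -0.017, -0.002], [-0.017, -1.0, -0.0], [-0.002, 0.0, -1.0]]
wrist_force: [-4.8, 1.4, 1.1]
gripper_width: 0.736
gripper_force: 2.1
```

```bash
python3 -m jog '0.74 1 0 0 0; 0.74 0 0 0 0'; python3 -m jog '0.74 -3 0 0 0; 0.74 -10 0 0 0; 0.74 -27 0 0 0; 0.74 0 0 50 0; 0.74 0 0 60 0'; python3 -m jog '0.74 -30 40 20 0; 0.74 -30 50 20 0; 0.74 -30 50 20 0; 0.74 0 0 0 0'; python3 - <<'E'
from h import *
for n in('scene','top'): 
    c=cap(n,n+'2.png'); print(candles(c,n,.048))
    v=cv2.cvtColor(c['pixels'],cv2.COLOR_RGB2HSV); d=(v[...,1]<90)&(v[...,2]<110)
    for k in blobs(box(d,WIN[n]),100): print(' dark',np.round(cv2.minAreaRect((ray(c,k,.058)*1000).astype(np.float32))[:2],1).tolist())
a=cv2.imread('pics/scene2.png')[130:260,180:380];b=cv2.imread('pics/top2.png')[110:240,150:350]
cv2.imwrite('pics/c2.png',np.hstack([cv2.resize(x,(400,260),interpolation=cv2.INTER_CUBIC) for x in(a,b)]))
E
```

```text
time_s: 12.4
tcp_pos: [0.6455, 0.1211, 0.0153]
ee_rot: [[1.0, -0.017, -0.004], [-0.017, -1.0, -0.001], [-0.004, 0.001, -1.0]]
wrist_force: [-6.7, 0.9, 1.3]
gripper_width: 0.744
gripper_force: 3.2
time_s: 13.02
tcp_pos: [0.6066, 0.1209, 0.126]
ee_rot: [[1.0, -0.016, -0.001], [-0.016, -1.0, -0.001], [-0.001, 0.001, -1.0]]
wrist_force: [0.7, 0.4, -0.0]
gripper_width: 0.741
gripper_force: 0.0
time_s: 13.52
tcp_pos: [0.5168, 0.265, 0.1883]
ee_rot: [[1.0, -0.011, 0.006], [-0.011, -1.0, 0.004], [0.005, -0.004, -1.0]]
wrist_force: [-0.1, -0.5, 0.0]
gripper_width: 0.736
gripper_force: 0.0
[([753.1, -99.0], 22.4), ([683.4, -19.4], 42.9), ([754.0, 68.9], 105.7), ([685.9, 120.5], 43.0)]
[([730.2, 44.3], 154.3)]
 dark [[523.0, -105.3], [86.1, 85.9]]
 dark [[540.6, 239.6], [84.2, 64.9]]
 dark [[658.3, 90.2], [52.6, 92.7]]
```

View pics/c2.png

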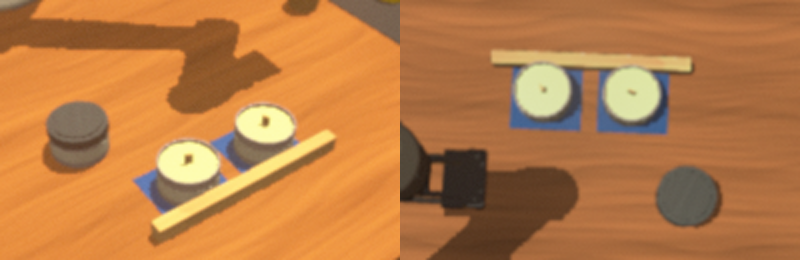

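Both candles stand against the stop. They are centred on their cards and 140 mm apart along it, and the lidded tin has not moved.

```bash
python3 -c "
from station import r
print(r.finish_job())"
```

```text
the job is handed in; nothing more can be done
None
```

I pushed both open candles up against the stop, one centred on each card within about 1 mm, and left the lidded tin, twine and scissors alone; the job is handed in, but no verdict was returned.

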